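# Open the air and hold the blow-off dial on its third click

### The arm

A 6-joint arm with a two-finger parallel gripper is mounted at the origin on the work surface. World frame = base frame: x ahead of the robot, y to its left, z up, the work surface at z = 0. Lengths are in m, angles in rad, forces in N, time in s.
With the tool pointing down it reaches from about 0.35 to 0.775 m from the base axis. Payload 7.3 kg.
Tool frame: the origin (TCP) lies at the very end of the fingers, on their centre line; the grasp point (between the pads) lies 19 mm behind it (robot.tcp_to_grasp is the distance from the TCP to the grasp point, in m); x points along the fingers, y is the direction in which the jaws open and shut, and the axes are right-handed (so a half turn about x gives the same grasp; the last joint's range is limited). The gripper opens to 92 mm and grips with 3 to 60 N. Pads are 19 mm wide; open, the fingers measure 130 mm over their backs; the gripper's body (75 mm by 190 mm) begins 47 mm behind the grasp point.
Start: joints at [1.188, 0.342, 1.524, -0, 1.275, -0.146], TCP at [0.123, 0.51, 0.227] pointing down, gripper open.
Joint ranges: [-2.53, 2.53], [-0.77, 2.02], [0.04, 2.7], [-1, 4.14], [0.28, 2.66], [-3.11, 3.11]. Speed limits (rad/s): [2.57, 2.57, 3.14, 3.14, 3.14, 3.14].

### API

Orientations are given as [roll, pitch, yaw] about the fixed x, y, z axes, in that order (R = Rz(yaw) Ry(pitch) Rx(roll)).
In Python, from cell import robot gives the robot as it stands.
- The arm moves only by the tool move_arm, never from a script. Its argument "increments" is a list of rows, each a list of 4 numbers: the shift along the tool's x, y, z normalised to -1 to 1, where 1 is 40 cm, then the turn about the tool's x normalised to -1 to 1, where 1 is 60 degrees. In form: [[dx, dy, dz, twist], ...]. A call has 1 to 5 rows; each row is the pose to reach, as a shift and turn from the pose commanded when the call began, along the tool's axes at that moment; what a row does not reach only later rows make up. A row lasts 1/8 s, in which the tool goes at most 62.5 mm and 10.7 degrees, less where a joint would pass 70% of its speed; a pose out of reach is approached as far as the arm can. A call with a number of a shift or a turn outside -1 to 1 is refused whole. A call with a gripper value outside its range is refused whole. "gripper" is the closure, from 0 (fully open) to 1 (shut), set as the call begins (left out, the last holds). The fingers move at their own pace and stop on an object; "squeeze" is the grip in N (left out, the last holds). Time passes only in rows, so rows that repeat a pose let the fingers close. It gives the time, the measured TCP pose, the force and the opening at its end, in the units of the state.
- robot.observe(): the state, without advancing time (a new reading comes with each control period).
- robot.read_camera(name): name is "scene" or "top" or "wrist"; returns the picture (384x512x3 uint8, red, green, blue); there is no depth.
- robot.camera_params(name): a dict with "fx", "fy", "cx", "cy" (pixels), "k1" (the pictures are not rectified: a ray, as slopes to the right and down, at radius r is drawn at 1 + k1 r^2 times it, then the intrinsics apply), "R" (3x3) and "t" (3): a world point X has camera coordinates R X + t; the wrist camera has in their place "tool_from_camera" (4x4, takes a point from camera to tool coordinates, whose origin is the TCP and whose axes are the tool frame's). Camera axes: x right, y down, z forward; pixel columns grow to the right and rows downward; lengths in m; the calibration is good to about 2 mm. A picture is of the moment at which its call begins: read the wrist's pose just before it. camera_params takes no time and is no camera call.
- robot.hand_in(): hands the job in, once; it reports no verdict.
The state is a dict: "time": time; "qpos": joint angles; "qvel": joint speeds; "joint_efforts": joint torques, N m; "tool_pos": TCP position; "tool_rot": TCP orientation; "contact_force": force on the tool from outside, world axes, zero at the start; "torque": the same for the moment, N m; "opening": finger opening in m.
Only numpy, scipy, OpenCV 4.12 (cv2) and the standard library are available. Lean on these libraries where they do the work, as an engineer would, in place of code of your own. Each camera call takes 0.05 s, during which the arm holds its last target.

### The job

Dry the black rubber toe cap under the air nozzle: first turn the yellow valve handle a quarter turn to fully open, in line with its pipe, and only then press the red pad of the black spring-return dial down past its first two clicks to the third. Finish while still holding it down on the third click, because it springs back when let go; leave the valve open and everything else where it stands.

Things in the scene. Friction and masses are not known exactly. Their poses are not given: they have to be found in the camera images.
- valve_base: quarter-turn air valve fixed to the shelf: grey foot 70 x 200 x 8 mm, steel pipe 26 mm thick along its y axis (axis 56 mm up, ends 88 mm either side), brass ball body 48 mm wide in the middle, collars up to 75 mm high. Origin: on the shelf under the upright stem; z up. Stands left or right of the blow-off post, turned up to 0.35 rad
- valve (a joint): handle angle, rad, about the upright stem over the origin of valve_base: 0 closed, handle pointing to -x of valve_base (crosswise to the pipe, towards the robot); grows clockwise seen from above; 1.571 fully open at the stop, pointing to +y of valve_base, in line with the pipe. Starts at 0 to 0.25. Stays where left; friction 0.2 N m (2.4 N at the grip)
- valve_grip (a point): middle of the handle's yellow sleeve, 85 mm from the stem axis, 110 mm above the shelf. The sleeve is 72 mm long (43 to 115 mm from the stem axis), 16 mm wide, 24 mm high (98 to 122 mm above the shelf); a flat steel strap joins it to the stem. Its own x axis points from grip to stem
- blower: blow-off post fixed to the shelf: steel base plate 280 x 120 x 6 mm (from x = -70 to 210 mm), grey post 70 x 72 mm and 150 mm high with the dial between two cheeks, and at its +x side a steel nozzle pipe up to 157 mm high bent over the toe cap. Origin: on the shelf straight under the dial's axle; z up; -x is the side of the red pad
- dial (a joint): dial angle, rad, about a level axle along blower's y, 130 mm above its origin: 0 at rest, grows as the pad goes down; clicks at 0.36, 0.72 and, third and last, 1.08; end stop 1.16. A spring returns it to 0 from everywhere: 4 to 11 N at the pad, about 9 N at the third click. Green, yellow, red drum stripes meet the white pointer at clicks 1, 2, 3
- dial_pad (a point): centre of the red pad, a round bar 18 mm thick and 44 mm wide along blower's y, on an arm 95 mm from the axle (drum radius 36 mm). It is at blower x = -95 mm * cos(0.75 - dial), z = 130 mm + 95 mm * sin(0.75 - dial): 195 mm up at rest, 99 mm up at the third click. Press its top, which is free from above
- toe_cap: bystander: black rubber boot toe cap, 94 x 92 mm, 54 mm high, standing loose on the blower's base plate under the nozzle. Origin: underside
- trays: bystander: loose tier of three red plastic trays, 240 x 300 mm, 190 mm high, at the robot's right. Origin: underside
- file_holder: bystander: aluminium ski file holder with file, 200 x 45 mm, 42 mm high, at the left. Origin: underside
- bowl: bystander: white ceramic bowl, 130 mm wide, 60 mm high, at the far left. Origin: underside
- compass_case: bystander: green compass case, 90 x 65 mm, 24 mm high, near the robot in the middle. Origin: underside
- wax_bar: bystander: blue bar of ski wax, 110 x 45 x 25 mm, near at the left. Origin: underside
- brush: bystander: brush lying crosswise near the robot at its right. Origin: underside
Mind the look-alikes: they are no part of the job. Leave any brown or turquoise look-alike of the valve_base alone.

How it is judged:
On the way, in this order (a step that is already met when the one before it is completed fails the run):
1. the valve is fully open, the dial not yet pressed (value of joint valve above 1.4 rad and value of joint dial below 0.2 rad), for 0.2 s.
2. the robot holds the dial at its third click with the valve open (value of joint dial above 0.98 rad and value of joint valve above 1.4 rad and contact force between any of the fingers, the arm and dial above 3.5 N), for 0.5 s.
At the end, for the whole second after the job is handed in: the valve handle is within 0.17 rad of its open stop (angle above 1.40), and the robot is still pressing the dial with more than 3.5 N, holding it still at its third click (angle above 0.98; the click is at 1.08 and the end stop at 1.16) (all of step 2 and velocity of joint dial between -0.2 and 0.2 rad/s); the arm keeps its last pose, push and grip.
It fails at once if the dial is pressed (to its first click) before the valve is open (value of joint valve below 1.4 rad and value of joint dial above 0.3 rad).
It fails at once if a bystander (toe cap, trays, file holder, bowl, compass case, wax bar, brush) is shifted more than 30 mm (distance of any of toe_cap, trays, file_holder, bowl, compass_case, wax_bar, brush from where it was at the start of the episode above 0.03 m).
It also fails if it takes over 48 s, if anything falls off the work surface, if the arm or the gripper's body presses on something with over 40 N, if the wrist force passes 120 N, or if a joint passes its speed limit or range.

## Working session

There is one attempt and no reset: what is moved stays moved. The work goes in short steps, Python scripts to look and compute and a tool call to move; the robot and the scene stay as the last step left them, time stands still between calls to the robot, and variables do not carry over. Pictures are saved under pics/ and viewed, and the job is handed in when it is done.

Besides the shell and the picture viewer there is one more tool, called as name(argument=value, ...) on one line, values as JSON. move_arm: Moves the arm, as the interface text tells. Its arguments: {"type":"object","properties":{"increments":{"type":"array","items":{"type":"array","items":{"type":"number"}}},"gripper":{"type":"number"},"squeeze":{"type":"number"}},"required":["increments"]}

```bash
mkdir -p pics; python3 - <<'E'
from cell import robot
import cv2
print(robot.observe())
for n in ("scene","top"):
    im=robot.read_camera(n); cv2.imwrite(f"pics/{n}0.png",cv2.cvtColor(im,cv2.COLOR_RGB2BGR))
    print(n,robot.camera_params(n))
print(robot.camera_params("wrist"))
E
```

```text
{'time': 0.0, 'qpos': array([ 1.18800193e+00,  3.42758046e-01,  1.52501231e+00,  1.47410694e-05,
        1.27538417e+00, -1.45990840e-01]), 'qvel': array([ 0.00102389, -0.00060245,  0.00037787,  0.00052481, -0.00019566,
       -0.00144394]), 'joint_efforts': array([-2.60759180e-04, -4.31247175e+01, -2.44218546e+01,  7.16391834e-02,
        5.61482913e-02, -1.25706447e-04]), 'tool_pos': array([0.12298146, 0.50998106, 0.22602827]), 'tool_rot': array([-1.72581187,  1.56923439, -1.96261973]), 'contact_force': array([-0.57993701,  0.25317576,  0.14137395]), 'torque': array([ 0.02894096,  0.00932271, -0.06527016]), 'opening': 0.09183332893838403}
scene {'fx': 435.0871868867796, 'fy': 435.0871868867796, 'cx': 256.9715585233179, 'cy': 186.88128545286315, 'k1': -0.040507676185554814, 'R': array([[-0.80339965,  0.59520819,  0.01661979],
       [ 0.40322269,  0.56437545, -0.72034146],
       [-0.43813294, -0.57202059, -0.69342048]]), 't': array([ 0.44269329, -0.08057656,  1.92281087])}
top {'fx': 384.11473676825733, 'fy': 384.11473676825733, 'cx': 258.8241172065129, 'cy': 196.97719101366104, 'k1': -0.036078323649632066, 'R': array([[-0.02470307, -0.99952783, -0.01827243],
       [-0.99561754,  0.02624733, -0.08975967],
       [ 0.09019689,  0.01597501, -0.99579582]]), 't': array([-0.00541407,  0.54166877,  1.73612949])}
{'fx': 327.29791054028675, 'fy': 327.29791054028675, 'cx': 250.5469922982593, 'cy': 195.79303081391365, 'k1': -0.009565613718842429, 'tool_from_camera': array([[ 6.34438211e-04, -2.55678187e-01,  9.66761740e-01,
        -1.58124848e-01],
       [ 9.99999066e-01, -1.00844717e-03, -9.22952912e-04,
        -1.20696610e-03],
       [ 1.21090707e-03,  9.66761422e-01,  2.55677308e-01,
        -6.97025221e-02],
       [ 0.00000000e+00,  0.00000000e+00,  0.00000000e+00,
         1.00000000e+00]])}
```

View pics/scene0.png

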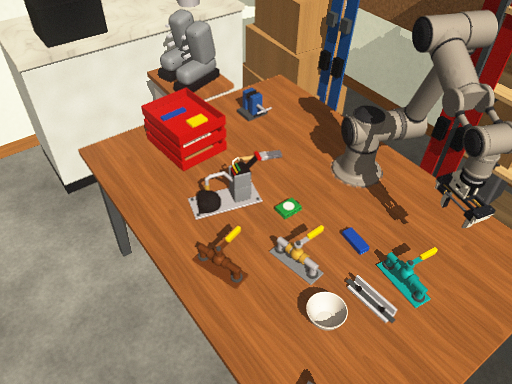

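View pics/top0.png

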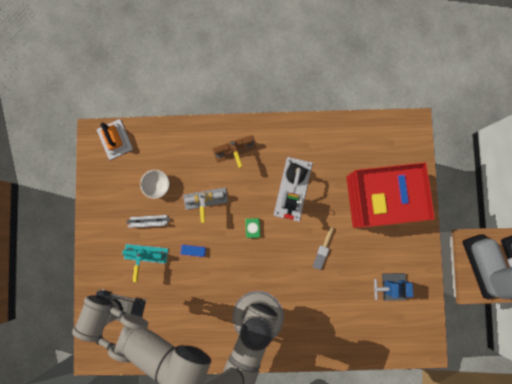

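Three valves are visible: brown (scene 220,260; top 236,149), grey foot with brass ball (scene 297,256; top 205,199) and turquoise (scene 405,278; top 146,254). Only the middle one, with steel pipe and brass body, fits valve_base. I'll confirm this in an enlarged crop.

```bash
python3 - <<'E'
import cv2,numpy as np
s=cv2.imread("pics/scene0.png");t=cv2.imread("pics/top0.png")
a=cv2.resize(s[215:290,260:340],(400,375),interpolation=cv2.INTER_CUBIC)
b=cv2.resize(t[175:235,170:250],(400,300),interpolation=cv2.INTER_CUBIC)
c=cv2.resize(s[145:220,185:285],(400,300),interpolation=cv2.INTER_CUBIC)
d=cv2.resize(t[150:225,265:325],(240,300),interpolation=cv2.INTER_CUBIC)
o=np.zeros((600,800,3),np.uint8)
o[:300,:400]=cv2.resize(a,(400,300));o[:300,400:]=b;o[300:,:400]=c;o[300:,400:640]=d
cv2.imwrite("pics/crop0.png",o)
E
```

```text
(no output)
```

View pics/crop0.png

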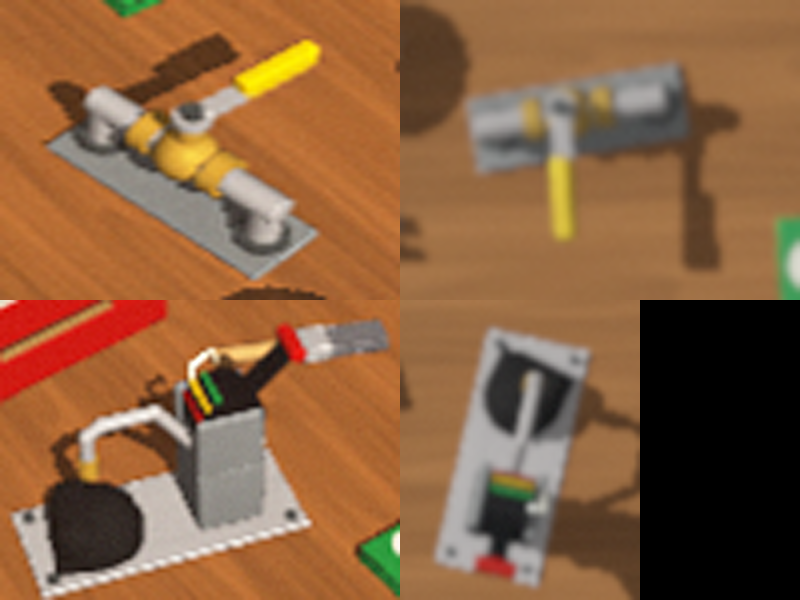

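The crop confirms it: grey foot, steel pipe, brass body and yellow sleeve. The dial's red pad is at about scene (258,155), top (288,216). Next I'll triangulate the sleeve, the pad and the plates.

```bash
cat > h.py <<'E'
import cv2,numpy as np
from cell import robot
from scipy.spatial.transform import Rotation as Rn
def ray(P,uv):
    p=np.array([[(uv[0]-P['cx'])/P['fx'],(uv[1]-P['cy'])/P['fy']]]);d=p.copy()
    for _ in range(20): d=p/(1+P['k1']*(d**2).sum())
    d=np.r_[d[0],1.]
    if 'R' in P: R=P['R'];c=-R.T@P['t'];d=R.T@d
    else: R=P['Rw'];c=P['c'];d=R@d
    return c,d/np.linalg.norm(d)
def wristP(pos,rot):
    P=robot.camera_params("wrist");T=P['tool_from_camera'];R=Rn.from_euler('xyz',rot).as_matrix()
    P['Rw']=R@T[:3,:3];P['c']=pos+R@T[:3,3];return P
def tri(r1,r2):
    (c1,d1),(c2,d2)=r1,r2
    s=np.linalg.lstsq(np.c_[d1,-d2],c2-c1,rcond=None)[0]
    a=c1+s[0]*d1;b=c2+s[1]*d2;return (a+b)/2,np.linalg.norm(a-b)
def onz(r,z): c,d=r;return c+d*(z-c[2])/d[2]
def proj(P,X):
    X=P['R']@X+P['t'];s=X[:2]/X[2];s=s*(1+P['k1']*(s@s));return np.array([P['fx']*s[0]+P['cx'],P['fy']*s[1]+P['cy']])
E
python3 - <<'E'
from h import *
ims={n:cv2.imread(f"pics/{n}0.png") for n in("scene","top")}
P={n:robot.camera_params(n) for n in ims}
def blob(n,box,lo,hi):
    x0,y0,x1,y1=box;h=cv2.cvtColor(ims[n][y0:y1,x0:x1],cv2.COLOR_BGR2HSV)
    m=cv2.inRange(h,lo,hi);k,l,st,ce=cv2.connectedComponentsWithStats(m)
    i=1+np.argmax(st[1:,4]);pts=np.argwhere(l==i)[:,::-1]+[x0,y0]
    c=pts.mean(0);u=np.linalg.svd(pts-c)[2][0] if 0 else np.linalg.eigh(np.cov(pts.T))[1][:,1]
    pr=(pts-c)@u
    return c,len(pts),c+u*pr.min(),c+u*pr.max()
Y=((24,180,150),(34,255,255));
a=blob("scene",(290,215,335,250),*Y);b=blob("top",(190,200,215,230),*Y)
print(a,b);print("sleeve c",tri(ray(P['scene'],a[0]),ray(P['top'],b[0])))
for e in (2,3):
  for f in(2,3): print(e,f,tri(ray(P['scene'],a[e]),ray(P['top'],b[f])))
Rd=((0,180,120),(6,255,255))
a=blob("scene",(245,140,280,170),*Rd);b=blob("top",(275,205,305,225),*Rd)
print(a,b);print("pad",tri(ray(P['scene'],a[0]),ray(P['top'],b[0])))
E
```

```text
(array([315.44086022, 231.77419355]), 93, array([322.70862277, 226.59140517]), array([308.22818738, 236.91769633])) (array([202.73684211, 213.52631579]), 19, array([202.48613039, 207.9780331 ]), array([203.07440552, 220.99663782]))
sleeve c (array([0.46749588, 0.22573402, 0.10977123]), np.float64(0.0004708163028935449))
2 2 (array([0.47517887, 0.23400627, 0.15280046]), np.float64(0.040356048905055404))
2 3 (array([0.43414592, 0.22468092, 0.11380204]), np.float64(0.0023830185048886203))
3 2 (array([0.49486404, 0.22556752, 0.10070532]), np.float64(0.0065735738324940955))
3 3 (array([0.45406432, 0.2161235 , 0.0616529 ]), np.float64(0.04742875383756214))
(array([257.23076923, 155.30769231]), 39, array([254.97282922, 151.01428937]), array([259.76381976, 160.12420936])) (array([288.39130435, 216.2173913 ]), 23, array([292.0266278 , 216.84601067]), array([285.0619603 , 215.64168183]))
pad (array([ 0.44498208, -0.14315971,  0.19355532]), np.float64(0.004433813795871183))
```

```bash
python3 - <<'E'
from h import *
P={n:robot.camera_params(n) for n in("scene","top")}
T=P['top']
bl=[onz(ray(T,p),.006) for p in [(287.5,156.75),(312.5,162.5),(300,221.25),(274.25,215)]]
va=[onz(ray(T,p),.008) for p in [(183.6,195),(226,187.6),(228,202),(186,209.4)]]
for n,q in(("blower",bl),("valve",va)):
    q=np.array(q);print(n,q.mean(0),[np.linalg.norm(q[i]-q[i-1]).round(3) for i in range(4)]);
q=np.array(bl);xd=(q[0]+q[1]-q[2]-q[3])[:2];xd/=np.linalg.norm(xd);yd=np.array([-xd[1],xd[0]])
o=q.mean(0)[:2]-.07*xd;print("blower yaw",np.arctan2(xd[1],xd[0]),"origin",o,"pad",o-.095*np.cos(.75)*xd)
q=np.array(va);yv=(q[0]+q[3]-q[1]-q[2])[:2];yv/=np.linalg.norm(yv);xv=np.array([yv[1],-yv[0]])
print("valve yaw",np.arctan2(xv[1],xv[0]),"origin",q.mean(0)[:2])
st=tri(ray(T,(202.4,195.6)),ray(P['scene'],(260+190/5,215+115/4)))
print("stem",st)
s=np.array([.4675,.2257]);o=q.mean(0)[:2];d=s-o;print("handle r",np.linalg.norm(d),"angle",np.arctan2(d@yv,-d@xv))
for a in(0,.25,1.571): print(a,o-.085*np.cos(a)*xv+.085*np.sin(a)*yv)
# project check
ob=np.array([0,0])
E
```

```text
blower [ 0.57739823 -0.18102192  0.006     ] [np.float64(0.279), np.float64(0.119), np.float64(0.28), np.float64(0.122)]
valve [0.54226144 0.22677575 0.008     ] [np.float64(0.068), np.float64(0.2), np.float64(0.068), np.float64(0.198)]
blower yaw -0.24786658297257358 origin [ 0.50953757 -0.16384838] pad [ 0.4421515  -0.14679494]
valve yaw 0.14769209495021515 origin [0.54226144 0.22677575]
stem (array([0.54699315, 0.22707075, 0.10305246]), np.float64(0.0004495202783585939))
handle r 0.07476917588872777 angle 0.13330395055661762
0 [0.4581868  0.21426751]
0.25 [0.45770589 0.23545676]
1.571 [0.52977032 0.31085293]
```

```bash
cat >> h.py <<'E'
def axes():
    s=robot.observe();return s,Rn.from_euler('xyz',s['tool_rot']).as_matrix()
def step(dw,tw=0):
    "world shift (m), twist (rad) -> normalised"
    s,R=axes();print("delta",np.round(R.T@np.array(dw)/.4,3),round(tw/np.deg2rad(60),3))
def goto(p,jaw=None):
    s,R=axes();tw=0
    if jaw is not None:
        # twist about tool x to bring tool y onto +-jaw direction
        j=np.r_[jaw,0];l=R.T@j;tw=np.arctan2(l[2],l[1]);tw=(tw+np.pi/2)%np.pi-np.pi/2
    print("q6",s['qpos'][5].round(3),"pos",s['tool_pos'].round(4),"delta",np.round(R.T@(np.array(p)-s['tool_pos'])/.4,3),"twist",round(tw/np.deg2rad(60),3))
E
python3 - <<'E'
from h import *
s,R=axes();print(R.round(3))
goto([.46,.225,.23],[0,1])
E
```

```text
[[-0.001  0.235  0.972]
 [-0.001  0.972 -0.235]
 [-1.    -0.001 -0.   ]]
q6 -0.146 pos [0.123  0.51   0.2261] delta [-0.009 -0.495  0.986] twist -0.226
```

move_arm(increments=[[-0.01, -0.15, 0.3, -0.1], [-0.01, -0.3, 0.6, -0.2], [-0.01, -0.4, 0.8, -0.226], [-0.01, -0.45, 0.9, -0.226], [-0.01, -0.495, 0.986, -0.226]], gripper=0.3)

```text
time: 0.72
tool_pos: [0.363, 0.3072, 0.2301]
tool_rot: [2.346, 1.571, 2.346]
contact_force: [0.8, 1.0, -0.5]
opening: 0.0641
```

move_arm(increments=[[0, 0, 0, 0]])

```text
time: 0.85
tool_pos: [0.3646, 0.306, 0.2298]
tool_rot: [-1.423, 1.57, -1.43]
contact_force: [-0.4, 0.8, -0.2]
opening: 0.0646
```

```bash
python3 - <<'E'
from h import *
s,R=axes();print(s['time'],s['tool_pos'],s['qpos'].round(3),s['opening'])
P=wristP(s['tool_pos'],s['tool_rot'])
im=cv2.cvtColor(robot.read_camera("wrist"),cv2.COLOR_RGB2BGR);cv2.imwrite("pics/w1.png",im)
im=cv2.cvtColor(robot.read_camera("top"),cv2.COLOR_RGB2BGR);cv2.imwrite("pics/top1.png",im)
goto([.46,.225,.23],[0,1])
E
```

```text
0.85 [0.36462553 0.30604756 0.22982958] [ 5.380e-01  2.500e-01  1.646e+00 -1.000e-03  1.246e+00 -1.026e+00] 0.06461290641398176
q6 -1.025 pos [0.3618 0.3085 0.2298] delta [-0.001 -0.208  0.246] twist -0.002
```

View pics/w1.png

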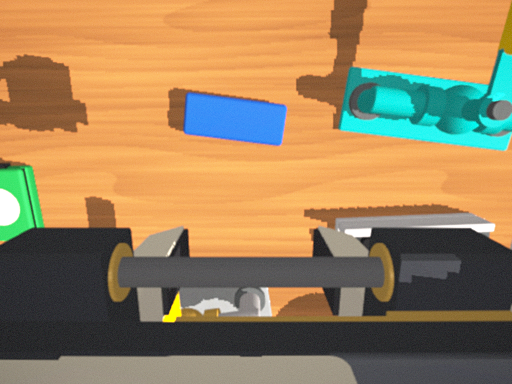

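The wrist view looks back toward the robot (wax bar at 235,118, turquoise valve at 430,110), with the sleeve hidden under the fingers at (175,305). I'll go beyond the stem so it sees the handle.

move_arm(increments=[[0, -0.1, 0.14, 0], [0, -0.2, 0.28, 0], [0, -0.2, 0.42, 0], [0, -0.2, 0.5, 0], [0, -0.2, 0.5, 0]])

```text
time: 1.58
tool_pos: [0.5625, 0.2302, 0.2288]
tool_rot: [3.135, 1.569, 3.136]
contact_force: [-1.5, -0.4, 0.1]
opening: 0.0644
```

move_arm(increments=[[0, 0, 0, 0]])

```text
time: 1.7
tool_pos: [0.5603, 0.2303, 0.2298]
tool_rot: [-3.125, 1.569, -3.123]
contact_force: [-0.8, -0.7, -0.1]
opening: 0.0644
```

```bash
python3 - <<'E'
from h import *
s,R=axes();print(s['time'],s['tool_pos'],s['tool_rot'],s['qpos'].round(3),s['qvel'].round(3))
im=cv2.cvtColor(robot.read_camera("wrist"),cv2.COLOR_RGB2BGR);cv2.imwrite("pics/w2.png",im)
P=wristP(s['tool_pos'],s['tool_rot']);np.savez("w2.npz",pos=s['tool_pos'],rot=s['tool_rot'])
h=cv2.cvtColor(im,cv2.COLOR_BGR2HSV);m=cv2.inRange(h,(24,150,120),(34,255,255))
k,l,st,ce=cv2.connectedComponentsWithStats(m);print(st[1:][st[1:,4]>60],ce[1:][st[1:,4]>60])
E
```

```text
1.7 [0.56027046 0.23028915 0.22976586] [-3.12488551  1.56910459 -3.12272694] [ 0.263  0.491  1.281  0.     1.371 -1.31 ] [ 0.001 -0.019  0.009 -0.002 -0.002 -0.004]
[[ 235   26   23   97 1848]
 [ 259  153   11   26  125]
 [ 274  155   17   20  264]
 [ 210  171   17   13  150]] [[246.06493506  73.41666667]
 [264.984      162.448     ]
 [282.16287879 164.6969697 ]
 [217.23333333 177.84      ]]
```

View pics/w2.png

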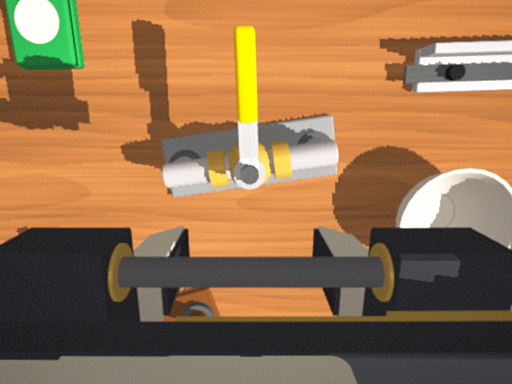

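Clear view: the sleeve runs from (245,27) to (247,122), with the stem bolt at (250,174) and the foot corners (162,140), (333,116), (338,168), (174,196).

```bash
python3 - <<'E'
from h import *
d=np.load("w2.npz");W=wristP(d['pos'],d['rot']);S=robot.camera_params("scene");T=robot.camera_params("top")
print("sleeve tri scene",tri(ray(W,(246.1,73.4)),ray(S,(315.4,231.8))))
for p in((245,27),(246.1,73.4),(247.5,122)):print(p,onz(ray(W,p),.122))
print("stem tri",tri(ray(W,(250,174)),ray(S,(298,243.5))),onz(ray(W,(250,174)),.11))
q=np.array([onz(ray(W,p),.008) for p in((162,140),(333,116),(338,168),(174,196))]);print(q.mean(0))
o=q.mean(0)[:2];y=(q[1]+q[2]-q[0]-q[3])[:2];y/=np.linalg.norm(y);print("y axis",y,"len",np.linalg.norm(q[1]-q[0]),"yaw",np.arctan2(-y[0],y[1]))
E
```

```text
sleeve tri scene (array([0.46292706, 0.2241959 , 0.10474556]), np.float64(0.0034195778665910706))
(245, 27) [0.43096983 0.22490277 0.122     ]
(246.1, 73.4) [0.46347297 0.22564132 0.122     ]
(247.5, 122) [0.49986181 0.22666436 0.122     ]
stem tri (array([0.54612982, 0.2275693 , 0.10364272]), np.float64(0.0026269291502401836)) [0.54411531 0.2286436  0.11      ]
[0.54208299 0.229545   0.008     ]
y axis [-0.15534273  0.98786064] len 0.19680170972112188 yaw 0.15597438621361565
```

```bash
python3 - <<'E'
from h import *
goto([.461,.2255,.095],[-.036,1])
E
```

```text
q6 -1.31 pos [0.5602 0.2302 0.2302] delta [ 0.338 -0.011 -0.248] twist -0.032
```

move_arm(increments=[[0, -0.011, -0.12, -0.032], [0.05, -0.011, -0.248, -0.032], [0.17, -0.011, -0.248, -0.032], [0.28, -0.011, -0.248, -0.032], [0.338, -0.011, -0.248, -0.032]])

```text
time: 2.38
tool_pos: [0.4602, 0.2248, 0.0938]
tool_rot: [-2.958, 1.569, -2.922]
contact_force: [1.0, -0.1, 1.3]
opening: 0.0642
```

move_arm(increments=[[0, 0, 0, 0], [0, 0, 0, 0]])

```text
time: 2.62
tool_pos: [0.4629, 0.225, 0.0964]
tool_rot: [0.324, 1.569, 0.358]
contact_force: [0.7, 0.0, 0.3]
opening: 0.0637
```

```bash
python3 - <<'E'
from h import *
goto([.461,.2255,.095],[-.036,1])
s=robot.observe();print(s['time'],s['contact_force'])
cv2.imwrite("pics/w3.png",np.vstack([cv2.cvtColor(robot.read_camera("wrist"),cv2.COLOR_RGB2BGR)[150:],cv2.cvtColor(robot.read_camera("scene"),cv2.COLOR_RGB2BGR)[100:350]]))
E
```

```text
q6 -1.302 pos [0.4629 0.225  0.0964] delta [ 0.004  0.001 -0.005] twist -0.002
2.625 [0.65968095 0.03983385 0.31881979]
```

View pics/w3.png

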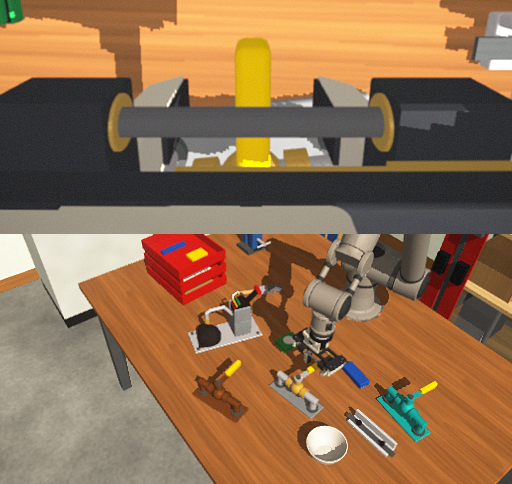

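The sleeve (252,100 in the wrist strip) is centred between the jaws. I'll close on it.

move_arm(increments=[[0, 0, 0, 0], [0, 0, 0, 0], [0, 0, 0, 0], [0, 0, 0, 0], [0, 0, 0, 0]], gripper=1, squeeze=12)

```text
time: 3.35
tool_pos: [0.4627, 0.2244, 0.095]
tool_rot: [2.123, 1.571, 2.156]
contact_force: [-0.3, 1.3, -0.8]
opening: 0.0188
```

```bash
cat > arc.py <<'E'
from h import *
import sys
O=np.array([.5445,.2285]);YAW=.152
def arc(n,da,r=None):
    s,R=axes();p=s['tool_pos'];d=p[:2]-O;r0=np.linalg.norm(d);r=r or r0
    th=np.arctan2(d[1],d[0])%(2*np.pi);a=np.pi+YAW-th
    print("t",s['time'],"pos",p.round(4),"r",r0.round(4),"a",a.round(3),"open",s['opening'],"F",s['contact_force'].round(1))
    print("jaw-based a",((YAW-np.arctan2(-R[0,1],R[1,1]))).round(3), "q",s['qpos'].round(2))
    for i in range(1,n+1):
        t=th-da*i;w=np.r_[O+r*np.array([np.cos(t),np.sin(t)]),p[2]]-p
        print(np.round(R.T@w/.4,3),round(da*i/np.deg2rad(60),3))
if __name__=="__main__": arc(int(sys.argv[1]),float(sys.argv[2]),float(sys.argv[3]) if len(sys.argv)>3 else None)
E
python3 arc.py 5 0.1
```

```text
t 3.35 pos [0.4627 0.2244 0.095 ] r 0.0819 a 0.102 open 0.01878399261254595 F [-0.3  1.3 -0.8]
jaw-based a 0.119 q [ 0.3   0.47  1.73  0.    0.94 -1.3 ]
[0.    0.02  0.001] 0.095
[0.    0.041 0.003] 0.191
[0.    0.061 0.008] 0.286
[0.    0.08  0.015] 0.382
[0.    0.099 0.023] 0.477
```

move_arm(increments=[[0, 0, 0, 0], [0, 0, 0, 0]])

```text
time: 3.6
tool_pos: [0.4626, 0.2246, 0.095]
tool_rot: [2.093, 1.571, 2.127]
contact_force: [-1.1, 1.2, 0.4]
opening: 0.0156
```

move_arm(increments=[[0, 0.02, 0.001, 0.095], [0, 0.041, 0.003, 0.191], [0, 0.061, 0.008, 0.286], [0, 0.08, 0.015, 0.382], [0, 0.099, 0.023, 0.477]])

```text
time: 4.22
tool_pos: [0.4704, 0.2645, 0.095]
tool_rot: [-2.16, 1.571, -2.629]
contact_force: [1.1, 0.8, 0.0]
opening: 0.0164
```

```bash
python3 arc.py 5 0.1 0.083
```

```text
t 4.225 pos [0.4704 0.2645 0.095 ] r 0.0824 a 0.605 open 0.016443391695438018 F [1.1 0.8 0. ]
jaw-based a 0.621 q [ 0.37  0.51  1.66 -0.    0.97 -0.73]
[-0.     0.021 -0.001] 0.095
[-0.     0.041  0.002] 0.191
[-0.     0.061  0.007] 0.286
[-0.     0.081  0.014] 0.382
[-0.     0.1    0.022] 0.477
```

It's gripped (16 mm opening) and the handle is following. I'll continue the arc.

move_arm(increments=[[0, 0.021, 0, 0.095], [0, 0.041, 0.002, 0.191], [0, 0.061, 0.007, 0.286], [0, 0.081, 0.014, 0.382], [0, 0.1, 0.022, 0.477]])

```text
time: 4.85
tool_pos: [0.4967, 0.2961, 0.095]
tool_rot: [0.088, 1.57, -0.881]
contact_force: [2.0, -2.1, -0.1]
opening: 0.0162
```

```bash
python3 arc.py 5 0.1 0.083
```

```text
t 4.85 pos [0.4967 0.2961 0.095 ] r 0.0828 a 1.107 open 0.01623580725825667 F [ 2.  -2.1 -0.1]
jaw-based a 1.12 q [ 0.41  0.57  1.55 -0.    1.03 -0.2 ]
[0.    0.021 0.   ] 0.095
[0.    0.041 0.003] 0.191
[0.    0.061 0.008] 0.286
[0.    0.081 0.015] 0.382
[0.    0.1   0.024] 0.477
```

move_arm(increments=[[0, 0.021, 0, 0.095], [0, 0.041, 0.003, 0.191], [0, 0.061, 0.008, 0.286], [0, 0.081, 0.015, 0.382], [0, 0.093, 0.021, 0.43]])

```text
time: 5.48
tool_pos: [0.5318, 0.3107, 0.0949]
tool_rot: [-2.615, 1.57, 2.25]
contact_force: [-2.1, 2.4, 1.2]
opening: 0.0159
```

move_arm(increments=[[0, 0, 0, 0]])

```text
time: 5.6
tool_pos: [0.5323, 0.3107, 0.095]
tool_rot: [2.115, 1.569, 0.7]
contact_force: [1.2, 2.9, -1.2]
opening: 0.0159
```

```bash
python3 arc.py 5 0.02 0.083; python3 -c "
from h import *
s=robot.observe();print(s['torque'])"
```

```text
t 5.6 pos [0.5323 0.3107 0.095 ] r 0.0831 a 1.575 open 0.015866515590646363 F [ 1.2  2.9 -1.2]
jaw-based a 1.568 q [0.4  0.63 1.43 0.   1.08 0.25]
[0.    0.004 0.   ] 0.019
[0.    0.008 0.001] 0.038
[0.    0.012 0.001] 0.057
[0.    0.017 0.001] 0.076
[0.    0.021 0.001] 0.095
[ 0.31649556 -0.14705973 -0.05810442]
```

move_arm(increments=[[0, 0.004, 0, 0.019], [0, 0.008, 0.001, 0.038], [0, 0.012, 0.001, 0.057], [0, 0.012, 0.001, 0.057]])

```text
time: 6.1
tool_pos: [0.5335, 0.3106, 0.0948]
tool_rot: [-1.471, 1.564, -2.946]
contact_force: [-9.9, 1.6, 5.7]
opening: 0.0164
```

```bash
python3 arc.py 1 0.02 0.083; python3 -c "
from h import *
s=robot.observe();print(s['torque'])
for n in ('scene','top'): cv2.imwrite('pics/%s4.png'%n,cv2.cvtColor(robot.read_camera(n),cv2.COLOR_RGB2BGR))"
```

```text
t 6.1 pos [0.5335 0.3106 0.0948] r 0.0828 a 1.59 open 0.016399583702806194 F [-9.9  1.6  5.7]
jaw-based a 1.627 q [0.4  0.63 1.42 0.   1.09 0.31]
[-0.     0.004 -0.001] 0.019
[0.20250954 1.7386645  0.27748659]
```

The 10 N reaction at a = 1.59 shows the stop. I'll relax slightly, open and lift.

move_arm(increments=[[0, -0.006, 0, -0.04], [0, -0.006, 0, -0.04], [0, -0.006, 0, -0.04], [0, -0.006, 0, -0.04]], gripper=0.55)

```text
time: 6.7
tool_pos: [0.5343, 0.3102, 0.095]
tool_rot: [0.345, 1.571, -1.09]
contact_force: [0.9, -0.3, 0.6]
opening: 0.0408
```

move_arm(increments=[[-0.1, 0, 0, 0], [-0.22, 0, 0, 0], [-0.35, 0, 0, 0], [-0.45, 0, 0, 0], [-0.5, 0, 0, 0]])

```text
time: 7.32
tool_pos: [0.5348, 0.3106, 0.298]
tool_rot: [1.826, 1.567, 0.392]
contact_force: [0.3, -0.7, -0.3]
opening: 0.0411
```

```bash
python3 - <<'E'
from h import *
s=robot.observe();print(s['time'],s['tool_pos'],s['opening'])
ims=[cv2.cvtColor(robot.read_camera(n),cv2.COLOR_RGB2BGR) for n in('scene','top')]
cv2.imwrite('pics/sc5.png',ims[0]);cv2.imwrite('pics/top5.png',ims[1])
a=cv2.resize(ims[0][140:290,180:340],(400,375),interpolation=cv2.INTER_CUBIC);b=cv2.resize(ims[1][150:240,170:320],(400,240),interpolation=cv2.INTER_CUBIC)
o=np.zeros((375,800,3),np.uint8);o[:,:400]=a;o[:240,400:]=b;cv2.imwrite('pics/c5.png',o)
E
```

```text
7.325 [0.53476299 0.31055419 0.29798989] 0.041073579587731425
```

View pics/c5.png

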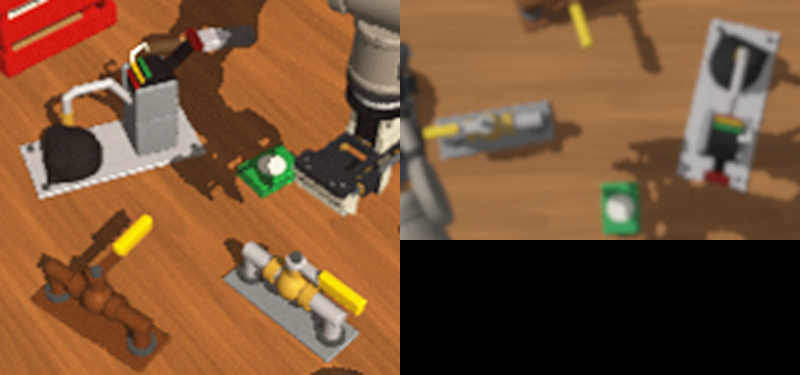

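The handle is now in line with the pipe (crop 340,290 scene; 440,132 top), and the dial is still at rest. Next is the dial: I'll approach beyond the pad and high, for a wrist view.

```bash
python3 - <<'E'
from h import *
goto([.54,-.17,.30],[.245,.969])
s,R=axes();print(R.round(2))
E
```

```text
q6 0.266 pos [0.5351 0.3107 0.2978] delta [-0.008 -0.152  1.192] twist -1.133
[[ 0.01  0.99  0.14]
 [ 0.    0.14 -0.99]
 [-1.    0.01 -0.  ]]
```

move_arm(increments=[[-0.03, -0.02, 0.15, -0.12], [-0.03, -0.04, 0.3, -0.27], [-0.03, -0.06, 0.45, -0.43], [-0.03, -0.08, 0.6, -0.6], [-0.03, -0.08, 0.6, -0.6]], gripper=1)

```text
time: 8.05
tool_pos: [0.5349, 0.0647, 0.3057]
tool_rot: [-1.997, 1.569, -2.806]
contact_force: [0.6, 0.6, 0.2]
opening: 0.0011
```

```bash
python3 - <<'E'
from h import *
goto([.54,-.17,.31],[.245,.969])
E
```

```text
q6 -0.783 pos [0.5349 0.0647 0.3057] delta [-0.01  -0.396  0.433] twist -0.536
```

move_arm(increments=[[-0.01, -0.1, 0.11, -0.13], [-0.01, -0.2, 0.22, -0.27], [-0.01, -0.3, 0.33, -0.4], [-0.01, -0.396, 0.433, -0.536], [-0.01, -0.396, 0.433, -0.536]])

```text
time: 8.68
tool_pos: [0.5408, -0.169, 0.3091]
tool_rot: [3.111, 1.568, 2.862]
contact_force: [-0.2, 0.3, -0.2]
opening: 0.0005
```

move_arm(increments=[[0, 0, 0, 0], [0, 0, 0, 0]])

```text
time: 8.93
tool_pos: [0.5412, -0.1645, 0.3108]
tool_rot: [2.11, 1.57, 1.867]
contact_force: [0.1, -0.2, -0.1]
opening: 0.0002
```

```bash
python3 - <<'E'
from h import *
goto([.54,-.17,.31],[.245,.969])
s=robot.observe();print(s['time'],s['opening'])
im=cv2.cvtColor(robot.read_camera("wrist"),cv2.COLOR_RGB2BGR);cv2.imwrite("pics/w6.png",im)
np.savez("w6.npz",pos=s['tool_pos'],rot=s['tool_rot'])
E
```

```text
q6 -1.759 pos [ 0.5412 -0.1645  0.3108] delta [ 0.002 -0.014  0.   ] twist 0.004
8.925 0.0001743431493263315
```

View pics/w6.png

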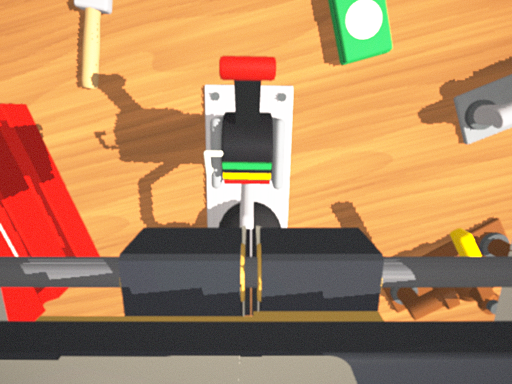

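The pad is at (248,69) in this view and the white pointer at (213,155).

```bash
python3 - <<'E'
from h import *
im=cv2.imread("pics/w6.png");h=cv2.cvtColor(im,cv2.COLOR_BGR2HSV)
m=cv2.inRange(h,(0,180,80),(6,255,255))|cv2.inRange(h,(175,180,80),(180,255,255));m[:50]=0;m[90:]=0;m[:,:200]=0;m[:,300:]=0
ys,xs=np.nonzero(m);c=(xs.mean(),ys.mean());print(c,xs.min(),xs.max(),ys.min(),ys.max())
d=np.load("w6.npz");W=wristP(d['pos'],d['rot']);S=robot.camera_params("scene");T=robot.camera_params("top")
print(tri(ray(W,c),ray(S,(257.2,155.3))),tri(ray(W,c),ray(T,(288.4,216.2))))
print(onz(ray(W,c),.197))
a=onz(ray(W,(xs.min(),c[1])),.197);b=onz(ray(W,(xs.max()+1,c[1])),.197);print("width",np.linalg.norm(a-b),"dir",(b-a)/np.linalg.norm(b-a))
# plate near corners z=.006
q=[onz(ray(W,p),.006) for p in((205,87),(292,87),(206,240),(289,225))];print(np.round(q,3),np.linalg.norm(q[0]-q[1]))
E
```

```text
(np.float64(247.33436293436293), np.float64(67.88648648648649)) 220 275 56 80
(array([ 0.44368486, -0.14499891,  0.19238024]), np.float64(0.0045278043199950685)) (array([ 0.44271262, -0.14274007,  0.19569826]), np.float64(0.0025119151688439965))
[ 0.44228159 -0.14387984  0.197     ]
width 0.04368777598185303 dir [0.24197899 0.97028149 0.        ]
[[ 0.43  -0.201  0.006]
 [ 0.458 -0.088  0.006]
 [ 0.643 -0.261  0.006]
 [ 0.65  -0.134  0.006]] 0.11714419167937722
```

```bash
cat > dial.py <<'E'
from h import *
A=np.array([.510,-.1615]);X=np.array([.9695,-.245])
def wp(phi,extra=0,bias=-.003):
    return np.r_[A+X*(-.095*np.cos(.75-phi)+bias),.130+.095*np.sin(.75-phi)+.009+extra]
def plan(phis,extra=0):
    s,R=axes();print("t",s['time'],s['tool_pos'].round(4),s['contact_force'].round(1))
    for f in phis: print(f,np.round(R.T@(wp(f,extra)-s['tool_pos'])/.4,3))
E
python3 - <<'E'
from dial import *
plan([0],.03); goto(wp(0,.03),[.245,.969])
E
```

```text
t 8.975 [ 0.5413 -0.1646  0.311 ] [-0.3 -0.  -0.4]
0 [ 0.193 -0.01  -0.259]
q6 -1.759 pos [ 0.5413 -0.1646  0.311 ] delta [ 0.193 -0.01  -0.259] twist 0.005
```

move_arm(increments=[[0, -0.005, -0.13, 0], [0.02, -0.01, -0.259, 0], [0.11, -0.01, -0.259, 0], [0.193, -0.01, -0.259, 0], [0.193, -0.01, -0.259, 0]])

```text
time: 9.6
tool_pos: [0.4384, -0.1437, 0.2324]
tool_rot: [2.858, 1.566, 2.615]
contact_force: [-0.1, -0.6, -0.5]
opening: 0.0009
```

move_arm(increments=[[0, 0, 0, 0], [0, 0, 0, 0]])

```text
time: 9.85
tool_pos: [0.4404, -0.1453, 0.2352]
tool_rot: [-0.18, 1.568, -0.424]
contact_force: [-0.1, 0.4, -0.2]
opening: 0.0002
```

```bash
python3 - <<'E'
from dial import *
s=robot.observe()
im=cv2.cvtColor(robot.read_camera("wrist"),cv2.COLOR_RGB2BGR)
sc=cv2.cvtColor(robot.read_camera("scene"),cv2.COLOR_RGB2BGR)
o=np.zeros((384,800,3),np.uint8);o[:,:512]=im;o[:,512:]=cv2.resize(sc[120:220,200:275],(288,384),interpolation=cv2.INTER_CUBIC);cv2.imwrite("pics/w7.png",o)
plan([0,.3,.6,.8,.95,1.08,1.12]); 
E
```

```text
t 9.95 [ 0.4401 -0.1454  0.2347] [ 0.3  0.2 -0.2]
0 [ 0.077  0.004 -0.002]
0.3 [ 0.136  0.004 -0.042]
0.6 [ 0.204  0.004 -0.063]
0.8 [ 0.251  0.004 -0.066]
0.95 [ 0.286  0.004 -0.061]
1.08 [ 0.316  0.004 -0.053]
1.12 [ 0.325  0.004 -0.05 ]
```

View pics/w7.png

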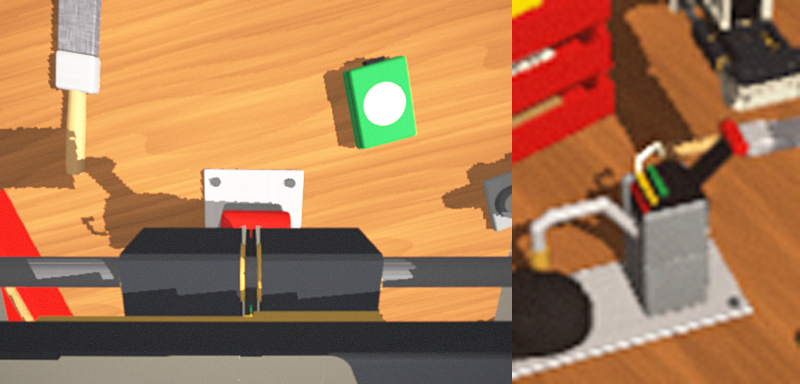

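The pad (222–291, 220) is centred under the closed fingertips. I'll descend along its arc.

move_arm(increments=[[0.04, 0.002, -0.001, 0], [0.077, 0.004, -0.002, 0], [0.106, 0.004, -0.022, 0], [0.136, 0.004, -0.042, 0], [0.17, 0.004, -0.054, 0]])

```text
time: 10.58
tool_pos: [0.4171, -0.1379, 0.1665]
tool_rot: [-3.119, 1.568, 2.92]
contact_force: [-11.6, 2.8, 13.8]
opening: 0.0006
```

```bash
python3 - <<'E'
from dial import *
sc=cv2.cvtColor(robot.read_camera("scene"),cv2.COLOR_RGB2BGR)
cv2.imwrite("pics/s8.png",cv2.resize(sc[120:220,190:290],(500,500),interpolation=cv2.INTER_CUBIC))
plan([.45,.6,.7,.8,.95,1.08,1.12]); 
E
```

```text
t 10.625 [ 0.4163 -0.1375  0.1649] [-7.3  0.8  9.3]
0.45 [-0.005 -0.001  0.007]
0.6 [ 0.029 -0.001 -0.   ]
0.7 [ 0.053 -0.001 -0.003]
0.8 [ 0.077 -0.001 -0.002]
0.95 [ 0.112 -0.001  0.002]
1.08 [ 0.142 -0.001  0.01 ]
1.12 [ 0.151 -0.001  0.014]
```

View pics/s8.png

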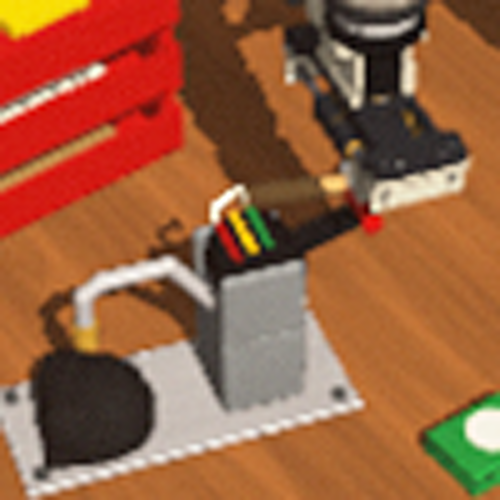

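move_arm(increments=[[0.03, 0, -0.005, 0], [0.055, 0, -0.009, 0], [0.08, 0, -0.009, 0], [0.1, 0, -0.007, 0], [0.117, 0, -0.005, 0]])

```text
time: 11.25
tool_pos: [0.4161, -0.1377, 0.1193]
tool_rot: [3.13, 1.569, 2.886]
contact_force: [-4.8, 0.9, 6.3]
opening: 0.0005
```

```bash
python3 - <<'E'
from dial import *
sc=cv2.cvtColor(robot.read_camera("scene"),cv2.COLOR_RGB2BGR)
cv2.imwrite("pics/s9.png",cv2.resize(sc[120:220,190:290],(500,500),interpolation=cv2.INTER_CUBIC))
plan([.8,.95,1.08,1.1,1.12]); 
E
```

```text
t 11.3 [ 0.4162 -0.1377  0.1187] [-3.9  0.5  3.9]
0.8 [-0.039 -0.    -0.003]
0.95 [-0.004 -0.     0.002]
1.08 [ 0.026 -0.     0.01 ]
1.1 [ 0.031 -0.     0.011]
1.12 [ 0.035 -0.     0.013]
```

View pics/s9.png

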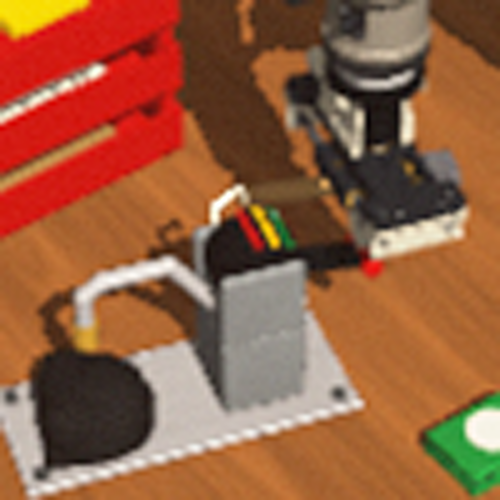

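```bash
python3 - <<'E'
from dial import *
S=robot.camera_params("scene")
for f in (0,.4,.45,.5,.8,.9,.95,1.,1.05,1.1): p=wp(f,-.009,0);print(f,p.round(3),proj(S,p).round(1))
E
```

```text
0 [ 0.443 -0.144  0.195] [258.1 154.7]
0.4 [ 0.423 -0.14   0.163] [262.6 159.9]
0.45 [ 0.422 -0.139  0.158] [262.9 160.7]
0.5 [ 0.421 -0.139  0.154] [263.2 161.5]
0.8 [ 0.418 -0.138  0.125] [263.7 166.7]
0.9 [ 0.419 -0.138  0.116] [263.4 168.6]
0.95 [ 0.42  -0.139  0.111] [263.2 169.5]
1.0 [ 0.421 -0.139  0.106] [262.9 170.4]
1.05 [ 0.422 -0.139  0.102] [262.6 171.3]
1.1 [ 0.423 -0.14   0.097] [262.2 172.3]
```

The visible part of the pad matches the expected dial angle of about 0.95. The last step takes it past the third click to about 1.11.

move_arm(increments=[[0.01, 0, 0.003, 0], [0.02, 0, 0.007, 0], [0.03, 0, 0.01, 0], [0.035, 0, 0.012, 0], [0.035, 0, 0.012, 0]])

```text
time: 11.92
tool_pos: [0.4208, -0.1389, 0.1056]
tool_rot: [3.132, 1.569, 2.888]
contact_force: [-6.4, 1.4, 9.0]
opening: 0.0007
```

move_arm(increments=[[0, 0, 0, 0], [0, 0, 0, 0], [0, 0, 0, 0], [0, 0, 0, 0]])

```text
time: 12.42
tool_pos: [0.4208, -0.1389, 0.1057]
tool_rot: [-3.126, 1.569, 2.913]
contact_force: [-7.5, 1.0, 9.1]
opening: 0.0003
```

```bash
python3 - <<'E'
from dial import *
sc=cv2.cvtColor(robot.read_camera("scene"),cv2.COLOR_RGB2BGR)
tp=cv2.cvtColor(robot.read_camera("top"),cv2.COLOR_RGB2BGR);w=cv2.cvtColor(robot.read_camera("wrist"),cv2.COLOR_RGB2BGR)
o=np.zeros((500,800,3),np.uint8);o[:,:500]=cv2.resize(sc[120:220,190:290],(500,500),interpolation=cv2.INTER_CUBIC);o[:240,500:]=cv2.resize(tp[150:230,220:320],(300,240));o[250:475,500:]=cv2.resize(w,(300,225))
cv2.imwrite("pics/s10.png",o);cv2.imwrite("pics/sc10.png",sc)
plan([.95,1.08,1.1,1.12,1.16]); 
E
```

```text
t 12.575 [ 0.4208 -0.1389  0.1057] [-6.1  0.8  7.7]
0.95 [-0.036 -0.    -0.01 ]
1.08 [-0.006 -0.    -0.002]
1.1 [-0.002 -0.    -0.001]
1.12 [ 0.003 -0.     0.001]
1.16 [ 0.011 -0.     0.005]
```

View pics/s10.png

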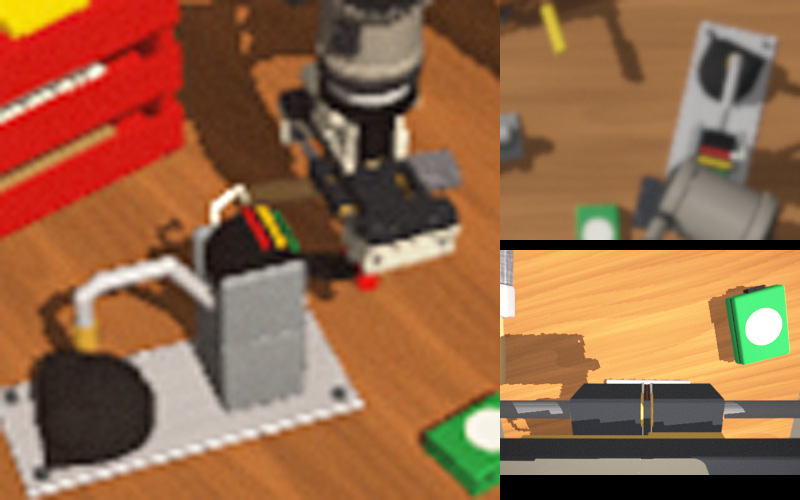

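View pics/sc10.png

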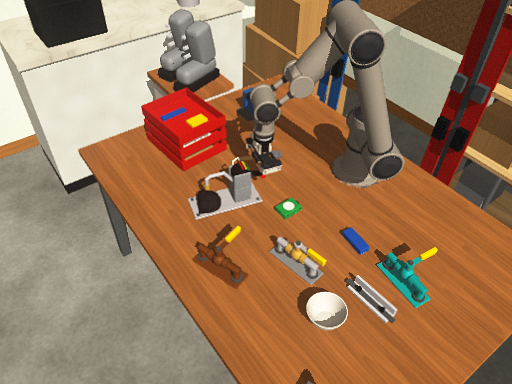

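The pad's image position gives a dial angle of about 1.1, the red stripe lies at the pointer, and the force is steady at about 10 N. The valve handle is in line with the pipe and the bystanders are unmoved, so I'll hand in.

```bash
python3 -c "
from cell import robot
s=robot.observe();print(s['time'],s['tool_pos'],s['contact_force']);print(robot.hand_in())"
```

```text
12.575 [ 0.42081486 -0.13888199  0.10570958] [-6.14935298  0.75081448  7.66631518]
the job is handed in; nothing more can be done
None
```

I opened the yellow valve first, then pressed the dial to its third click and handed in at 12.6 s while still holding it there. The hand-in gave no verdict, so what follows is from my own checks.

- **Valve:** I gripped the sleeve of the grey and brass valve and swung the handle clockwise to its stop. The jaws read about 1.57 to 1.6 rad, with a 10 N reaction at the stop. Later pictures show the handle in line with the pipe, and the dial was still at rest when I finished the turn.
- **Dial:** I pressed the red pad down along its arc with closed fingers. The tool height and the pad's position in the scene picture both put the dial at about 1.1 rad, and the red stripe is close to the white pointer. The contact force was about 10 N and the arm was still.
- **Bystanders:** none had visibly moved in the last scene picture, and I left the brown and turquoise valves alone.

**Disagreements:**
- The first top-view estimate of the handle radius was 75 mm instead of 85 mm. The wrist view corrected it to 83.5 mm.
- While I pressed, the pad also pushed the tool sideways with about 6 N, more than expected for a purely vertical press. It was stable and the pad did not slip.

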